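# Turn the centrifuge bottle until its lug drops into the rotor notch

## Task

In the angle rotor on the bench, the bottle on the side away from the robot stands too high because the lug on its side rides on the rim of its sleeve. Turn the bottle about its leaning axis until the lug faces the notch in the rim, which is somewhere on the outward side and can be felt when the lug drops in, and push the bottle fully home on the sleeve's floor; then let go. Do not shift the flask, the dish or the jar.

Things in the scene. Friction and masses are not known exactly. Their poses are not given: they have to be found in the camera images.
- rotor: Fixed aluminium angle rotor: a hub with two sleeves facing each other, tops leaning 30 degrees from vertical towards the hub. Origin: centre of the inner floor of the working sleeve (the farther one), 50 mm above the bench, 150 mm from the rotor's upright axis. z: straight up; x: level, outward from the hub; the working sleeve's axis rises from the origin along (-0.5, 0, 0.866).
- bottle: Loose white bottle with a grey cap, 0.2 to 0.45 kg, in the working sleeve. Origin: centre of its underside; z: up its axis; x: towards its lug. Body 56 mm across, 90 mm tall; cap disc 54 mm across, 97 to 108 mm up; grip bar on the cap 54 mm long (x), 26 mm wide (y), 108 to 144 mm up. Lug riding on the rim: underside 10 mm off the sleeve floor; fully home: underside on the floor.
- lug (a point): Outer lower edge of the lug on the bottle's side: 42 mm from the bottle's axis, 70 mm above its underside. The lug is 9 mm wide and 14 mm tall (70 to 84 mm up). At the start it points inward, to the hub.
- grip (a point): Middle of the cap's grip bar, on the bottle's axis 130 mm above its underside; the bar is 26 mm wide across the bottle's y. Axes as the bottle's.
- flask: Bystander: conical glass flask, 84 mm across the foot, 122 mm tall. Origin under its centre.
- dish: Bystander: clear round culture dish, 92 mm across, 16 mm tall. Origin under its centre.
- jar: Bystander: small white jar with an orange cap, 60 mm across, 85 mm tall. Origin under its centre.
- hub (a point): Top of the black lock knob on the rotor's upright axis, 104 mm above the bench. Knob 40 mm across, hub below it 124 mm across and 80 mm high, round foot 200 mm across on the bench.
- other_top (a point): Top of the other bottle's grip bar, about 175 mm above the bench: an identical bottle, home and locked in the nearer sleeve, fixed to the rotor. Keep the tool clear of it.
- rim (a point): Centre of the mouth of the working sleeve, on its axis, 80 mm up from its inner floor. Sleeve: twelve-sided, 58.4 mm across inside, wall 5 mm, clamped by a dark ring. Its rim has one notch, 13.3 mm wide and 14 mm deep; where it lies differs each time, up to 52 degrees either way about the sleeve's axis from straight outward: find it by feel or by eye.
Things that resemble listed ones, but are neither listed nor needed, are in the scene too. What is shaped like the bottle but green or purple is not meant.

How it is judged (in metres and radians):
At the end, for the whole second after the job is handed in: The bottle stands in the working sleeve along the sleeve's axis (30 degrees from vertical, within 3.5), with its underside on the sleeve's floor (origin within 3.5 mm in height and 6 mm sideways of the rotor's origin), which it can only reach with its lug down in the notch; at rest and released (x of bottle in the frame of rotor between -0.006 and 0.006 m and y of bottle in the frame of rotor between -0.006 and 0.006 m and z of bottle in the frame of rotor between -0.0035 and 0.0035 m and angle between bottle's own z axis and vertical between 0.46 and 0.58 rad and linear speed of bottle below 0.02 m/s); the robot touches nothing.
It fails at once if the flask was shifted by more than 20 mm (distance of flask from where it was at the start of the episode above 0.02 m).
It fails at once if the dish was shifted by more than 20 mm (distance of dish from where it was at the start of the episode above 0.02 m).
It fails at once if the jar was shifted by more than 20 mm (distance of jar from where it was at the start of the episode above 0.02 m).
It also fails if it takes over 64 s, if anything falls off the work surface, if the arm or the gripper's body presses on something with over 40 N, if the wrist force passes 120 N, or if a joint passes its speed limit or range.

## Robot

A 6-joint arm with a two-finger parallel gripper is mounted at the origin on the work surface. World frame = base frame: x ahead of the robot, y to its left, z up, the work surface at z = 0. Lengths are in mm, angles in rad, forces in N, time in s.
With the tool pointing down it reaches from about 275 to 1000 mm from the base axis. Payload 8.4 kg.
Tool frame: the origin (TCP) lies between the finger pads; the fingertips stand 17 mm ahead of it and the grasp point (between the pads) lies 2 mm behind it; z points along the fingers, y is the line along which they close (so a half turn about z gives the same grasp; the last joint's range is limited). The gripper opens to 85 mm and grips with 20 to 120 N. Pads are 22 mm wide; open, the fingers measure 114 mm over their backs; the gripper's body (76 mm by 85 mm) begins 54 mm behind the grasp point. The pads swing forward as they close: fully open they stand 13 mm farther back than shut.
Start: joints at [1.118, 0.353, 1.633, -0, 1.155, -0.002], TCP at [272.303, 562.565, 248.281] pointing down, gripper open.
Joint ranges: [-2.63, 2.63], [-0.92, 2.1], [0.06, 2.66], [-1.3, 4.44], [0, 2.69], [-3.02, 3.02]. Speed limits (rad/s): [2.22, 2.22, 2.79, 3.14, 3.14, 3.14].

## Interface

Orientations are given as [roll, pitch, yaw] about the fixed x, y, z axes, in that order (R = Rz(yaw) Ry(pitch) Rx(roll)).
In Python, from rig import sense, grab_frame, sign_off gives the robot as it stands. The module is installed in compiled form; this text tells all that it offers.
- The arm moves only by the tool send_rows, never from a script. Its argument "moves" is a list that holds one entry, the list of rows, each a list of 7 numbers: the shift along the world's x, y, z in m, then the turn, a rotation vector about the world's x, y, z in rad, then the opening, from -1 (shut) to 1 (fully open). In form: [[[dx, dy, dz, rx, ry, rz, jaw], ...]]. A call has 1 to 10 rows; each row shifts and turns the commanded pose from where the row before left it; what a row does not reach is not made up. A row lasts 1/10 s, in which the tool goes at most 50 mm and 8.59 degrees, less where a joint would pass 70% of its speed; a pose out of reach is approached as far as the arm can. A call with a gripper value outside its range is refused whole. The fingers move at their own pace and stop on an object; "grip_force" is the grip in N (left out, the last holds). Time passes only in rows, so rows that do not move let the fingers close. It gives the time, the measured TCP pose, the force, the opening and the grip force at its end, in the units of the state.
- sense(): the state, without advancing time (a new reading comes with each control period).
- grab_frame(name): name is "side" or "top"; returns a dict with "img" (420x560x3 uint8, red, green, blue), "mtx" (3x3 intrinsics, pixels), "rvec" (rotation vector, rad) and "tvec" (3), from world to camera coordinates, as OpenCV has them. Camera axes: x right, y down, z forward; pixel columns grow to the right and rows downward; lengths in mm; the calibration is good to about 2 mm. A picture is of the moment at which its call begins. There is no depth.
- sign_off(): hands the job in; it is judged then, once.
The state is a dict: "clock": time; "qpos": joint angles; "qvel": joint speeds; "joint_efforts": joint torques, N m; "eef_pos": TCP position; "tcp_rot": TCP orientation; "contact_force": force on the tool from outside, world axes, zero at the start; "wrist_torque": the same for the moment, N m; "opening": opening from 0.0 (shut) to 1.0 (fully open); "grasp_force": force on a finger pad.
Only numpy, scipy, OpenCV 4.12 (cv2) and the standard library are available. Lean on these libraries where they do the work, as an engineer would, in place of code of your own. Each camera call takes 0.05 s, during which the arm holds its last target. There are 200 camera calls.

## Working session

There is one attempt and no reset: what is moved stays moved. The work goes in short steps, Python scripts to look and compute and a tool call to move; the robot and the scene stay as the last step left them, time stands still between calls to the robot, and variables do not carry over. Pictures are saved under pics/ and viewed, at most 10 in all, crops included, and the job is handed in when it is done.

Besides the shell and the picture viewer there is one more tool, called after ">>>" as name(argument=value, ...) on one line, values as JSON. send_rows: Moves the arm, as the interface text tells. Its arguments: {"type":"object","properties":{"moves":{"type":"array"},"grip_force":{"type":"number"}},"required":["moves"]}

```bash
mkdir -p pics; python3 - <<'E'
from rig import *
import cv2,pickle
for n in("side","top"):
    f=grab_frame(n);pickle.dump(f,open(n+".pkl","wb"));cv2.imwrite(f"pics/{n}0.png",f["img"][:,:,::-1])
    R=cv2.Rodrigues(f["rvec"])[0];print(n,(-R.T@f["tvec"].reshape(3)).round(),R[2].round(2))
print(sense())
E
```

```text
side [  110. -1162.   851.] [ 0.3   0.8  -0.51]
top [3.700e+02 1.000e+00 1.689e+03] [ 0.1  -0.01 -0.99]
{'clock': 0.1, 'qpos': array([ 1.11755986e+00,  3.53599057e-01,  1.63405556e+00,  1.09706884e-05,
        1.15516903e+00, -2.40125052e-03]), 'qvel': array([-2.97838119e-05, -8.03354083e-04, -2.86440294e-03, -2.95630155e-04,
       -7.94853946e-04,  4.84397057e-04]), 'joint_efforts': array([-1.21639587e-03, -6.06372714e+01, -3.42812490e+01, -2.10828834e-04,
        4.13556292e-03,  7.86153282e-05]), 'eef_pos': array([272.14834725, 562.19844682, 247.62592907]), 'tcp_rot': array([-3.14036169e+00, -1.29871121e-05,  2.69075300e+00]), 'contact_force': array([-0.77497454,  0.35495489,  0.76568194]), 'wrist_torque': array([ 0.01720465, -0.02058193, -0.00832264]), 'grasp_force': 0.0, 'opening': 1.0013142307819587}
```

View pics/side0.png

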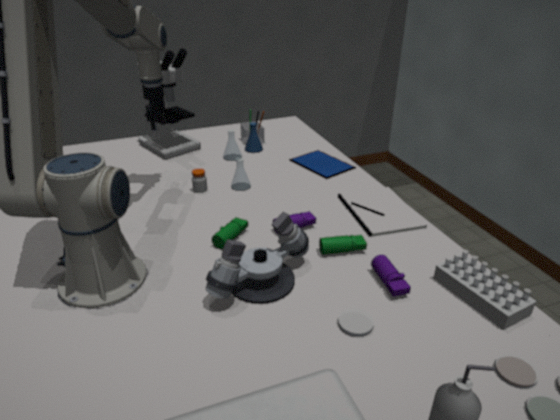

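View pics/top0.png

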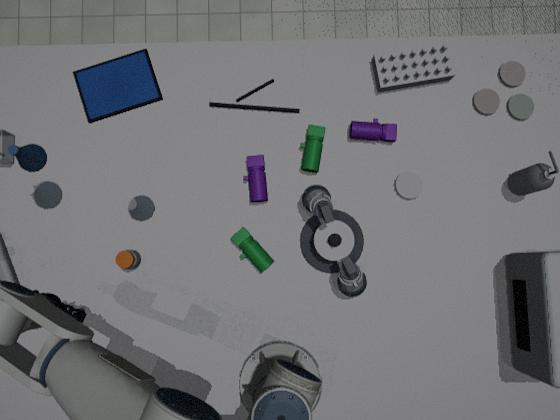

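Top view: rotor hub at (334,240). The working bottle is the far one at about (318,203), and the locked one is at (348,272). Look-alikes are green at (313,148) and (252,250), and purple at (257,178) and (373,130); all four lie loose on the bench. I choose the white bottle in the far sleeve and check it in a crop.

```bash
cat > h.py <<'E'
import cv2,numpy as np,pickle
def ld(n): return pickle.load(open(n+".pkl","rb"))
def ray(f,uv):
    R=cv2.Rodrigues(f["rvec"])[0];c=-R.T@np.ravel(f["tvec"])
    n=cv2.undistortPoints(np.array([[uv]],float),f["mtx"],None).ravel()
    return c,R.T@np.array([*n,1])
def plane(f,uv,z):
    c,d=ray(f,uv);return c+d*(z-c[2])/d[2]
def tri(f,a,g,b):
    P=[q["mtx"]@np.c_[cv2.Rodrigues(q["rvec"])[0],np.ravel(q["tvec"])] for q in(f,g)]
    X=cv2.triangulatePoints(*P,np.array(a,float),np.array(b,float)).ravel();return X[:3]/X[3]
def proj(f,X): return cv2.projectPoints(np.array(X,float).reshape(-1,3),f["rvec"],np.ravel(f["tvec"]),f["mtx"],None)[0].reshape(-1,2)
E
python3 - <<'E'
from h import *
t,s=ld("top"),ld("side")
a=cv2.resize(t["img"][170:310,285:385],None,fx=4,fy=4,interpolation=2)
b=cv2.resize(s["img"][200:310,200:320],None,fx=3.3,fy=4*140/110,interpolation=2)
b=cv2.resize(s["img"][200:310,200:320],None,fx=3.3,fy=3.3,interpolation=2)
c=np.zeros((560,800,3),np.uint8);c[:,:400]=a;c[:b.shape[0],400:400+b.shape[1]]=b[:, :400]
c=cv2.convertScaleAbs(c,alpha=1.4)
cv2.imwrite("pics/c1.png",c[:,:,::-1])
print(plane(t,(334,240),104),plane(s,(260,251),104),tri(t,(334,240),s,(260,251)))
E
```

```text
[ 430.96186147 -169.59744177  104.        ] [ 435.86627284 -168.13492895  104.        ] [ 432.64839455 -169.92272873  105.69591174]
```

View pics/c1.png

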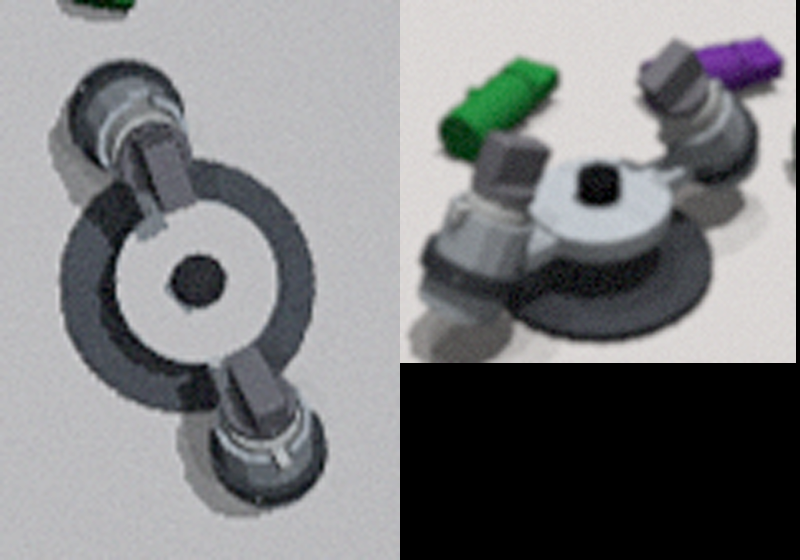

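```bash
python3 - <<'E'
from h import *
t,s=ld("top"),ld("side")
H=np.array([432.5,-169.3])
cr=lambda x,y:(285+x/4,170+y/4)
for n,uv,z in(("ringW",cr(127,110),75),("ringO",cr(270,455),75),("barO",cr(262,380),175),("barW",cr(172,170),183)):
    p=plane(t,uv,z)[:2]-H;print(n,np.hypot(*p).round(1),np.degrees(np.arctan2(p[1],p[0])).round(1))
for ph in (16,19,22,25):
    a=np.radians(ph);o=np.array([*(H+150*np.array([np.cos(a),np.sin(a)])),50]);
    ax=np.array([-.5*np.cos(a),-.5*np.sin(a),.866])
    P=np.array([o,o+80*ax,o+140*ax,o+154*ax])
    print(ph,[((q-[285,170])*4).round().tolist() for q in proj(t,P)],[((q-[200,200])*3.3+[400,0]).round().tolist() for q in proj(s,P)])
E
```

```text
ringW 137.0 18.9
ringO 142.8 -157.8
barO 84.0 -154.2
barW 76.7 16.9
16 [[128.0, 95.0], [151.0, 135.0], [171.0, 167.0], [175.0, 174.0]] [[730.0, 161.0], [696.0, 112.0], [670.0, 73.0], [663.0, 64.0]]
19 [[118.0, 98.0], [144.0, 137.0], [165.0, 168.0], [170.0, 176.0]] [[724.0, 157.0], [692.0, 109.0], [667.0, 71.0], [660.0, 62.0]]
22 [[109.0, 102.0], [137.0, 140.0], [160.0, 171.0], [165.0, 178.0]] [[718.0, 153.0], [688.0, 107.0], [663.0, 69.0], [657.0, 60.0]]
25 [[100.0, 106.0], [130.0, 143.0], [154.0, 173.0], [160.0, 180.0]] [[712.0, 150.0], [683.0, 104.0], [660.0, 67.0], [654.0, 58.0]]
```

```bash
python3 - <<'E'
from h import *
t,s=ld("top"),ld("side")
a=cv2.resize(t["img"][180:230,295:340],None,fx=11,fy=11,interpolation=2)
b=cv2.resize(s["img"][205:265,270:317],None,fx=6,fy=9,interpolation=2)
c=np.zeros((560,800,3),np.uint8);c[:550,:495]=a;c[:540,500:782]=b
cv2.imwrite("pics/c2.png",cv2.convertScaleAbs(c,alpha=1.6,beta=-40)[:,:,::-1])
H=np.array([433,-169.2]);A=np.radians(19.5);er=np.array([np.cos(A),np.sin(A),0]);ep=np.array([-er[1],er[0],0]);ez=np.array([0,0,1.])
o=np.r_[H,50]+150*er;ax=-.5*er+.866*ez;u=.866*er+.5*ez
for th in(-52,-26,0,26,52):
    w=np.radians(th);q=o+80*ax+32*(np.cos(w)*u+np.sin(w)*ep)
    print(th,((proj(t,q)[0]-[295,180])*11).round(),((proj(s,q)[0]-[270,205])*[6,9]+[500,0]).round())
from scipy.spatial.transform import Rotation as Ro
import rig
S=rig.sense();R0=Ro.from_euler("xyz",S["tcp_rot"])
for sg in(1,-1):
    y=sg*ep;z=-ax;R=Ro.from_matrix(np.c_[np.cross(y,z),y,z])
    print(sg,(R*R0.inv()).as_rotvec().round(3))
print("pre",o+208*ax-S["eef_pos"],"grasp",o+138*ax,"ax",ax)
E
```

```text
-52 [350. 169.] [672. 240.]
-26 [302. 155.] [669. 205.]
0 [249. 163.] [654. 180.]
26 [203. 192.] [630. 170.]
52 [174. 236.] [603. 176.]
1 [-0.028 -0.537  0.773]
-1 [ 0.662 -0.038 -2.285]
pre [ 204.21316134 -716.04333129  -17.49792907] grasp [ 509.35396078 -142.1616444   169.508     ] ax [-0.47132075 -0.16690343  0.866     ]
```

View pics/c2.png

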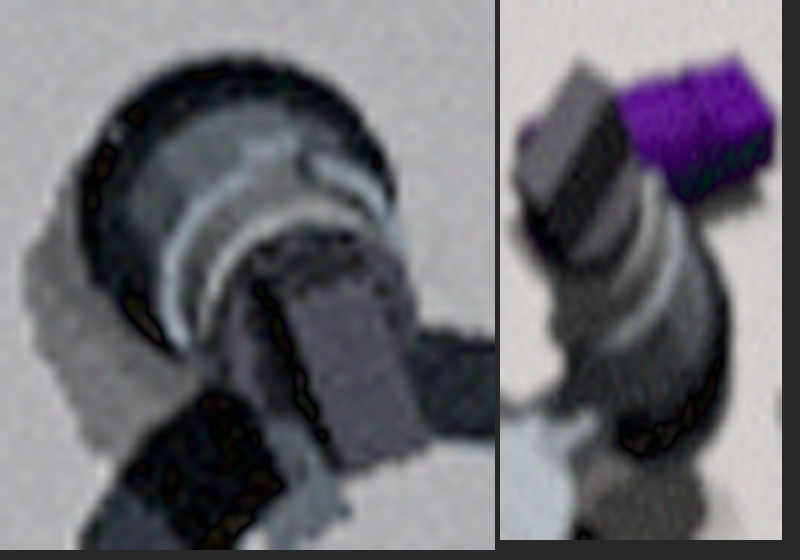

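The notch shows as the break in the rim near crop pixel (300,150), about -26° around the axis. The target bottle is confirmed: grey bar, long side radial. I'll approach with tool y at -70.5° and turn about 154° counter-clockwise.

>>> send_rows(moves=[[[0.0102,-0.0358,0,0.0331,-0.0019,-0.1143,1],[0.0102,-0.0358,0,0.0331,-0.0019,-0.1143,1],[0.0102,-0.0358,0,0.0331,-0.0019,-0.1143,1],[0.0102,-0.0358,0,0.0331,-0.0019,-0.1143,1],[0.0102,-0.0358,0,0.0331,-0.0019,-0.1143,1],[0.0102,-0.0358,0,0.0331,-0.0019,-0.1143,1],[0.0102,-0.0358,0,0.0331,-0.0019,-0.1143,1],[0.0102,-0.0358,0,0.0331,-0.0019,-0.1143,1],[0.0102,-0.0358,0,0.0331,-0.0019,-0.1143,1],[0.0102,-0.0358,0,0.0331,-0.0019,-0.1143,1]]])

```text
clock: 1.1
eef_pos: [374.2, 203.1, 248.3]
tcp_rot: [2.96, -0.258, 1.557]
contact_force: [-0.4, 0.1, 0.0]
opening: 0.997
grasp_force: 0.0
```

>>> send_rows(moves=[[[0.0102,-0.0358,0,0.0331,-0.0019,-0.1143,1],[0.0102,-0.0358,0,0.0331,-0.0019,-0.1143,1],[0.0102,-0.0358,0,0.0331,-0.0019,-0.1143,1],[0.0102,-0.0358,0,0.0331,-0.0019,-0.1143,1],[0.0102,-0.0358,0,0.0331,-0.0019,-0.1143,1],[0.0102,-0.0358,0,0.0331,-0.0019,-0.1143,1],[0.0102,-0.0358,0,0.0331,-0.0019,-0.1143,1],[0.0102,-0.0358,0,0.0331,-0.0019,-0.1143,1],[0.0102,-0.0358,0,0.0331,-0.0019,-0.1143,1],[0.0102,-0.0358,0,0.0331,-0.0019,-0.1143,1]]])

```text
clock: 2.1
eef_pos: [476.2, -155.1, 248.1]
tcp_rot: [-3.141, -0.524, 0.333]
contact_force: [0.3, 0.2, 0.4]
opening: 1.004
grasp_force: 0.0
```

```bash
cat >> h.py <<'E'
import rig
from scipy.spatial.transform import Rotation as Ro
H=np.array([433,-169.2]);A=np.radians(19.5)
er=np.array([np.cos(A),np.sin(A),0]);ep=np.array([-er[1],er[0],0]);ez=np.array([0,0,1.])
o=np.r_[H,50]+150*er;ax=-.5*er+.866*ez;u=.866*er+.5*ez
B=np.c_[u,ep,ax]
def st():
    S=rig.sense();R=Ro.from_euler("xyz",S["tcp_rot"]).as_matrix();y=B.T@R[:,1]
    print("t",S["clock"],"q",S["qpos"].round(2),"\nu,p,s",(B.T@(S["eef_pos"]-o)).round(1),"zdir",(B.T@R[:,2]).round(3),"ang of tool y",np.degrees(np.arctan2(y[1],y[0])).round(1),
     "\nF(u,p,s)",(B.T@S["contact_force"]).round(1),"M",(B.T@S["wrist_torque"]).round(2),"open",S["opening"],"g",S["grasp_force"])
    return S,R
E
python3 - <<'E'
from h import *
S,R=st()
y=-ep;z=-ax;Rt=np.c_[np.cross(y,z),y,z]
print((o+208*ax-S["eef_pos"]).round(1),Ro.from_matrix(Rt@R.T).as_rotvec().round(3))
f=rig.grab_frame("top");g=rig.grab_frame("side")
c=np.zeros((560,800,3),np.uint8);c[:,:400]=cv2.resize(f["img"][170:310,285:385],(400,560));c[:420,400:]=cv2.resize(g["img"][190:295,220:320],(400,420))
cv2.imwrite("pics/c3.png",c[:,:,::-1])
E
```

```text
t 2.1 q [-0.58  0.02  2.16  0.64  0.73  0.22] 
u,p,s [  8.5  -1.2 223.8] zdir [-0.    -0.003 -1.   ] ang of tool y -90.4 
F(u,p,s) [0.5 0.1 0.1] M [ 0.    0.25 -0.02] open 1.0035526282501352 g 0.0
[  0.2   1.3 -18. ] [-0.001 -0.     0.007]
```

View pics/c3.png

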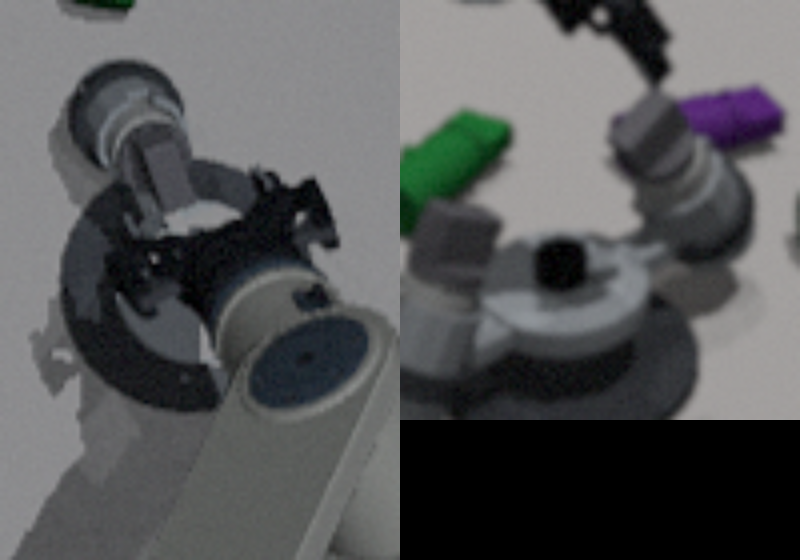

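Picture: the fingers straddle the radial plane above the hub, and the bar at crop (165,170) lies square to them. Next I go down along the axis.

>>> send_rows(moves=[[[0,0.0013,-0.018,0,0,0.007,1],[0.0047,0.0017,-0.0087,0,0,0,1],[0.0047,0.0017,-0.0087,0,0,0,1],[0.0047,0.0017,-0.0087,0,0,0,1],[0.0047,0.0017,-0.0087,0,0,0,1],[0.0047,0.0017,-0.0087,0,0,0,1],[0.0047,0.0017,-0.0087,0,0,0,1],[0.0047,0.0017,-0.0087,0,0,0,1],[0,0,0,0,0,0,1]]])

```text
clock: 3.1
eef_pos: [509.2, -139.7, 168.1]
tcp_rot: [-3.141, -0.522, 0.346]
contact_force: [-0.6, 0.1, 0.0]
opening: 1.002
grasp_force: 0.0
```

```bash
python3 - <<'E'
from h import *
S,R=st()
f=rig.grab_frame("top");g=rig.grab_frame("side")
c=np.zeros((560,800,3),np.uint8);c[:,:400]=cv2.resize(f["img"][170:310,285:385],(400,560));c[:420,400:]=cv2.resize(g["img"][190:295,220:320],(400,420))
cv2.imwrite("pics/c4.png",c[:,:,::-1])
E
```

```text
t 3.1 q [-0.5   0.2   2.19  0.82  0.54  0.05] 
u,p,s [-1.000e-01  2.400e+00  1.364e+02] zdir [-0.002  0.004 -1.   ] ang of tool y -89.7 
F(u,p,s) [-0.4  0.3  0.3] M [ 0.01  0.24 -0.01] open 1.0019166464494085 g 0.0
```

View pics/c4.png

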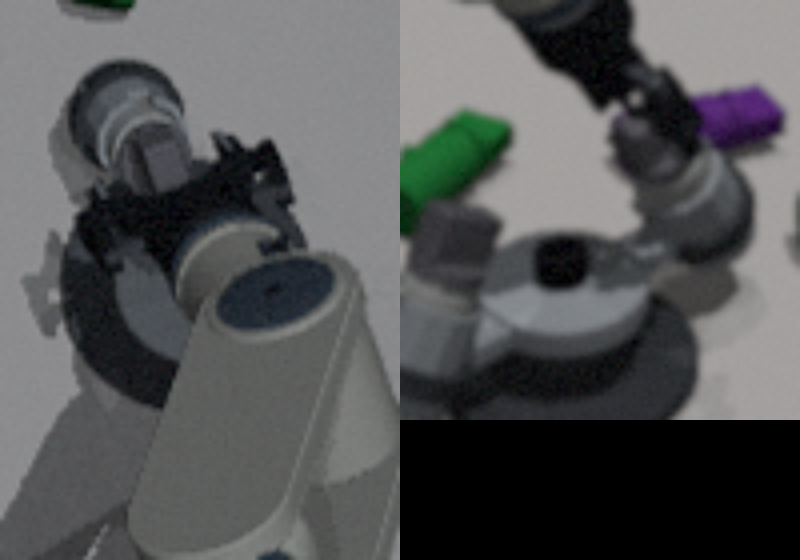

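>>> send_rows(moves=[[[-0.001,-0.0015,0.0017,0,0,0,0.3],[0,0,0,0,0,0,0],[0,0,0,0,0,0,-0.3],[0,0,0,0,0,0,-0.6],[0,0,0,0,0,0,-1],[0,0,0,0,0,0,-1],[0,0,0,0,0,0,-1],[0,0,0,0,0,0,-1]]], grip_force=25)

```text
clock: 4.0
eef_pos: [508.4, -141.8, 171.4]
tcp_rot: [3.141, -0.524, 0.346]
contact_force: [-2.8, 0.4, 5.3]
opening: 0.301
grasp_force: 26.2
```

```bash
python3 -c "
from h import *
st()"
```

```text
t 4.0 q [-0.51  0.19  2.19  0.81  0.55  0.06] 
u,p,s [  0.3   0.7 140.1] zdir [ 0.     0.002 -1.   ] ang of tool y -89.7 
F(u,p,s) [0.5 1.4 5.9] M [ 0.18  0.2  -0.04] open 0.3011553474666622 g 26.175304055213928
```

>>> send_rows(moves=[[[0,0,0,0,0,0,-1],[0,0,0,0,0,0,-1],[0,0,0,-0.0494,-0.0175,0.0907,-1],[0,0,0,-0.0494,-0.0175,0.0907,-1],[0,0,0,-0.0494,-0.0175,0.0907,-1],[0,0,0,-0.0494,-0.0175,0.0907,-1],[0,0,0,-0.0494,-0.0175,0.0907,-1]]], grip_force=60)

```text
clock: 4.7
eef_pos: [507.4, -140.0, 171.1]
tcp_rot: [2.862, -0.447, 0.938]
contact_force: [-7.6, 5.9, 11.6]
opening: 0.295
grasp_force: 57.9
```

```bash
python3 -c "
from h import *
st()"
```

```text
t 4.7 q [-0.51  0.19  2.19  0.81  0.55 -0.47] 
u,p,s [ -0.2   2.7 140. ] zdir [-0.001  0.005 -1.   ] ang of tool y -59.5 
F(u,p,s) [ 1.4  8.1 12.6] M [ 1.59 -0.01 -0.41] open 0.2947394021879896 g 57.925774455070496
```

>>> send_rows(moves=[[[-0.0005,0.0014,0,-0.0494,-0.0175,0.0907,-1],[0,0,0,-0.0494,-0.0175,0.0907,-1],[0,0,0,-0.0494,-0.0175,0.0907,-1],[0,0,0,-0.0494,-0.0175,0.0907,-1],[0,0,0,-0.0494,-0.0175,0.0907,-1],[0,0,0,-0.0494,-0.0175,0.0907,-1],[0,0,0,-0.0494,-0.0175,0.0907,-1],[0,0,0,-0.0494,-0.0175,0.0907,-1]]])

```text
clock: 5.5
eef_pos: [505.5, -138.7, 170.1]
tcp_rot: [2.631, -0.103, 1.739]
contact_force: [-13.8, 1.6, 8.5]
opening: 0.288
grasp_force: 58.3
```

```bash
python3 -c "
from h import *
st()"
```

```text
t 5.5 q [-0.51  0.19  2.2   0.81  0.55 -1.3 ] 
u,p,s [ -1.8   4.6 139.7] zdir [-0.004  0.004 -1.   ] ang of tool y -11.5 
F(u,p,s) [-6.6  6.1 13.6] M [ 1.08  1.54 -0.43] open 0.2877034257173064 g 58.34134519100189
```

>>> send_rows(moves=[[[-0.0004,-0.0001,-0.0002,-0.0494,-0.0175,0.0907,-1],[-0.0004,-0.0001,-0.0002,-0.0494,-0.0175,0.0907,-1],[-0.0004,-0.0001,-0.0002,-0.0494,-0.0175,0.0907,-1],[-0.0004,-0.0001,-0.0002,-0.0494,-0.0175,0.0907,-1],[-0.0004,-0.0001,-0.0002,-0.0494,-0.0175,0.0907,-1],[-0.0004,-0.0001,-0.0002,-0.0494,-0.0175,0.0907,-1],[-0.0004,-0.0001,-0.0002,-0.0494,-0.0175,0.0907,-1]]])

```text
clock: 6.2
eef_pos: [503.3, -140.2, 168.8]
tcp_rot: [2.682, 0.255, 2.384]
contact_force: [-8.4, -0.8, 4.2]
opening: 0.295
grasp_force: 58.1
```

```bash
python3 -c "
from h import *
st()"
```

```text
t 6.2 q [-0.51  0.19  2.2   0.81  0.54 -2.05] 
u,p,s [ -4.7   3.9 139.9] zdir [-0.003  0.001 -1.   ] ang of tool y 30.5 
F(u,p,s) [-5.   2.1  7.7] M [ 0.52  1.09 -0.28] open 0.29466926324091314 g 58.10012876987457
```

>>> send_rows(moves=[[[0.0009,0.0003,-0.0017,-0.0247,-0.0087,0.0453,-1],[-0.0001,-0.0001,-0.0001,-0.0247,-0.0087,0.0453,-1],[0,-0.0001,0,-0.0247,-0.0087,0.0453,-1],[-0.0001,-0.0001,-0.0001,-0.0247,-0.0087,0.0453,-1],[0,-0.0001,0,-0.0247,-0.0087,0.0453,-1],[-0.0001,-0.0001,-0.0001,-0.0247,-0.0087,0.0453,-1]]])

```text
clock: 6.8
eef_pos: [503.0, -141.2, 167.5]
tcp_rot: [2.778, 0.382, 2.683]
contact_force: [-32.9, -8.6, 28.8]
opening: 0.298
grasp_force: 61.7
```

```bash
python3 -c "
from h import *
st()"
```

```text
t 6.8 q [-0.51  0.19  2.2   0.82  0.54 -2.37] 
u,p,s [ -6.    3.1 139.1] zdir [-0.002 -0.001 -1.   ] ang of tool y 48.3 
F(u,p,s) [-14.9   2.8  41.9] M [ 0.61  2.45 -0.99] open 0.29839292362812725 g 61.70329749584198
```

>>> send_rows(moves=[[[-0.0012,-0.0005,0.0004,-0.0165,-0.0058,0.0302,-1],[-0.0001,-0.0001,-0.0001,-0.0165,-0.0058,0.0302,-1],[0,-0.0001,0,-0.0165,-0.0058,0.0302,-1]]])

```text
clock: 7.1
eef_pos: [502.6, -141.8, 167.7]
tcp_rot: [2.819, 0.418, 2.79]
contact_force: [-18.3, -5.5, 14.6]
opening: 0.291
grasp_force: 60.2
```

>>> send_rows(moves=[[[0,-0.0001,0,-0.0165,-0.0058,0.0302,-1],[-0.0001,-0.0001,-0.0001,-0.0165,-0.0058,0.0302,-1]]])

```text
clock: 7.3
eef_pos: [502.6, -142.0, 167.6]
tcp_rot: [2.85, 0.439, 2.863]
contact_force: [-17.3, -5.0, 13.5]
opening: 0.293
grasp_force: 60.0
```

```bash
python3 -c "
from h import *
st()"
```

```text
t 7.3 q [-0.51  0.19  2.2   0.82  0.54 -2.55] 
u,p,s [ -6.4   2.4 139.5] zdir [-0.002 -0.002 -1.   ] ang of tool y 58.3 
F(u,p,s) [-8.8  1.  20.7] M [ 0.46  1.36 -0.62] open 0.29298619468846493 g 60.011553168296814
```

>>> send_rows(moves=[[[0,-0.0001,0,-0.0165,-0.0058,0.0302,-1],[-0.0001,-0.0001,-0.0001,-0.0165,-0.0058,0.0302,-1]]])

```text
clock: 7.5
eef_pos: [502.6, -142.2, 167.4]
tcp_rot: [2.882, 0.458, 2.938]
contact_force: [-15.6, -5.1, 10.8]
opening: 0.296
grasp_force: 59.6
```

>>> send_rows(moves=[[[0,-0.0001,0,-0.0165,-0.0058,0.0302,-1],[-0.0001,-0.0001,-0.0001,-0.0165,-0.0058,0.0302,-1]]])

```text
clock: 7.7
eef_pos: [502.7, -142.4, 167.3]
tcp_rot: [2.916, 0.475, 3.014]
contact_force: [-9.7, -2.4, 7.1]
opening: 0.3
grasp_force: 58.6
```

```bash
python3 -c "
from h import *
st()"
```

```text
t 7.7 q [-0.52  0.19  2.2   0.82  0.54 -2.69] 
u,p,s [ -6.6   2.  139.3] zdir [-0.002 -0.002 -1.   ] ang of tool y 66.3 
F(u,p,s) [-5.1  0.9 11.1] M [ 0.34  1.16 -0.36] open 0.2998940044935439 g 58.6366331577301
```

>>> send_rows(moves=[[[0.0005,0.0002,-0.0009,0,0,0,-1],[0,0,0,0,0,0,-1]]])

```text
clock: 7.9
eef_pos: [503.2, -141.9, 166.6]
tcp_rot: [2.916, 0.475, 3.013]
contact_force: [-13.1, -1.3, 10.5]
opening: 0.293
grasp_force: 59.3
```

```bash
python3 -c "
from h import *
st()"
```

```text
t 7.9 q [-0.51  0.19  2.2   0.83  0.54 -2.69] 
u,p,s [ -6.4   2.3 138.3] zdir [-0.001 -0.001 -1.   ] ang of tool y 66.3 
F(u,p,s) [-5.8  3.1 15.5] M [0.4  0.79 0.  ] open 0.29292153407493576 g 59.29317355155945
```

>>> send_rows(moves=[[[0.0003,0.0004,-0.0012,0,0,0,-1],[0.0005,0.0002,-0.0009,0,0,0,-1],[0.0005,0.0002,-0.0009,0,0,0,-1]]])

```text
clock: 8.2
eef_pos: [505.2, -140.4, 163.6]
tcp_rot: [2.914, 0.475, 3.014]
contact_force: [-1.9, 5.2, 4.6]
opening: 0.29
grasp_force: 60.8
```

```bash
python3 -c "
from h import *
st()"
```

```text
t 8.2 q [-0.51  0.2   2.2   0.84  0.53 -2.7 ] 
u,p,s [ -5.9   3.  134.5] zdir [-0.001 -0.    -1.   ] ang of tool y 66.3 
F(u,p,s) [2.3 5.6 4. ] M [ 1.17 -0.41  0.27] open 0.2897143261911282 g 60.82337737083435
```

It's dropping in: the axial position fell 5 mm with little resistance. I'll keep pushing.

>>> send_rows(moves=[[[0.0003,0.0006,-0.0009,0,0,0,-1],[0.0005,0.0002,-0.0009,0,0,0,-1],[0.0005,0.0002,-0.0009,0,0,0,-1],[0.0005,0.0002,-0.0009,0,0,0,-1]]])

```text
clock: 8.6
eef_pos: [507.5, -139.7, 160.9]
tcp_rot: [2.915, 0.477, 3.014]
contact_force: [-22.6, -1.6, 34.5]
opening: 0.293
grasp_force: 65.7
```

```bash
python3 -c "
from h import *
st()"
```

```text
t 8.6 q [-0.5   0.21  2.2   0.85  0.52 -2.71] 
u,p,s [ -5.1   2.9 131. ] zdir [ 0.001 -0.001 -1.   ] ang of tool y 66.4 
F(u,p,s) [-1.6  6.1 40.8] M [1.63 0.41 0.41] open 0.293386024598893 g 65.70844173431396
```

>>> send_rows(moves=[[[-0.0002,0.0007,0,-0.0123,-0.0044,0.0227,-1],[0,0,0,0,0,0,-1]]])

```text
clock: 8.8
eef_pos: [507.6, -139.7, 161.0]
tcp_rot: [2.929, 0.483, 3.042]
contact_force: [-9.5, -2.3, 15.7]
opening: 0.297
grasp_force: 62.7
```

```bash
python3 -c "
from h import *
st()"
```

```text
t 8.8 q [-0.5   0.21  2.2   0.85  0.52 -2.73] 
u,p,s [ -5.    2.9 131.1] zdir [ 0.001 -0.003 -1.   ] ang of tool y 67.9 
F(u,p,s) [-0.6  1.  18.4] M [ 1.    0.45 -0.06] open 0.2968259099075889 g 62.73025989532471
```

>>> send_rows(moves=[[[0.0005,0.0002,-0.0009,0,0,0,-1],[0,0,0,0,0,0,-1]]])

```text
clock: 9.0
eef_pos: [508.5, -140.2, 161.1]
tcp_rot: [2.93, 0.485, 3.042]
contact_force: [-16.2, -4.1, 28.0]
opening: 0.293
grasp_force: 64.9
```

```bash
python3 -c "
from h import *
st()"
```

```text
t 9.0 q [-0.5   0.21  2.2   0.85  0.52 -2.74] 
u,p,s [ -4.3   2.2 130.8] zdir [ 0.002 -0.004 -1.   ] ang of tool y 67.8 
F(u,p,s) [-0.4  1.5 32.6] M [ 1.02  0.59 -0.06] open 0.2929240018705625 g 64.93374824523926
```

>>> send_rows(moves=[[[0,0,0,0,0,0,-0.2],[0,0,0,0,0,0,0.2],[0,0,0,0,0,0,0.6],[0,0,0,0,0,0,0.6],[-0.0047,-0.0017,0.0087,0,0,0,0.6],[-0.0047,-0.0017,0.0087,0,0,0,0.6],[-0.0094,-0.0034,0.0174,0,0,0,0.6],[-0.0094,-0.0034,0.0174,0,0,0,0.6],[-0.0094,-0.0034,0.0174,0,0,0,0.6]]])

```text
clock: 9.9
eef_pos: [469.4, -153.3, 230.2]
tcp_rot: [2.93, 0.482, 3.042]
contact_force: [0.7, 0.0, 0.3]
opening: 0.803
grasp_force: 0.0
```

>>> send_rows(moves=[[[-0.02,0.02,0.03,0,0,0,0.6],[-0.02,0.02,0.03,0,0,0,0.6],[-0.03,0.03,0.03,0,0,0,0.6],[-0.03,0.03,0.03,0,0,0,0.6],[0,0,0,0,0,0,0.6]]])

```text
clock: 10.4
eef_pos: [370.4, -53.8, 351.6]
tcp_rot: [2.933, 0.491, 3.044]
contact_force: [-0.1, -0.3, 0.5]
opening: 0.798
grasp_force: 0.0
```

```bash
python3 - <<'E'
from h import *
st()
f=rig.grab_frame("top");g=rig.grab_frame("side")
c=np.zeros((560,800,3),np.uint8);c[:,:400]=cv2.resize(f["img"][170:310,285:385],(400,560));c[:420,400:]=cv2.resize(g["img"][190:295,220:320],(400,420))
cv2.imwrite("pics/c5.png",cv2.convertScaleAbs(c,alpha=1.3)[:,:,::-1])
E
```

```text
t 10.4 q [-0.47 -0.4   2.24  0.45  0.97 -2.18] 
u,p,s [  3.2 129.7 346.4] zdir [ 0.006 -0.008 -1.   ] ang of tool y 68.0 
F(u,p,s) [ 0.1 -0.3  0.5] M [-0.02  0.26 -0.04] open 0.7979430190580367 g 0.0
```

View pics/c5.png

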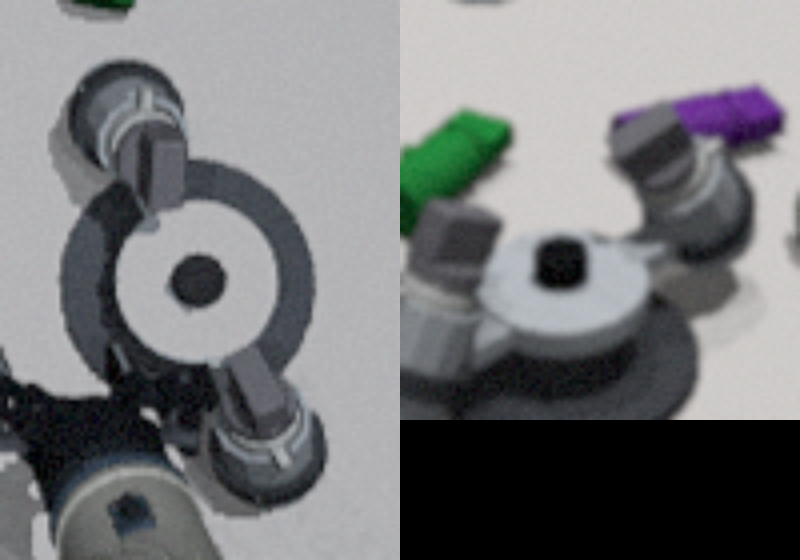

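The lug sits in the rim notch at crop (145,97), looking just like the locked bottle's. I'll check the seating by pressing the bar top with shut fingers: contact should be near s≈161 if home, ≈171 if not.

>>> send_rows(moves=[[[0.03,-0.03,-0.03,0,0,0,-1],[0.03,-0.03,-0.03,0,0,0,-1],[0.02,-0.02,-0.03,0,0,0,-1],[0.02,-0.02,-0.03,0,0,0,-1],[0.008,0.003,-0.014,0,0,0,-1],[0.008,0.003,-0.014,0,0,0,-1],[0,0,0,0,0,0,-1]]])

```text
clock: 11.2
eef_pos: [485.3, -147.0, 197.1]
tcp_rot: [2.927, 0.476, 3.04]
contact_force: [1.5, -0.3, -0.4]
opening: -0.004
grasp_force: 0.0
```

```bash
python3 -c "
from h import *
st()"
```

```text
t 11.2 q [-0.55  0.12  2.2   0.73  0.61 -2.64] 
u,p,s [ -7.2   3.5 174. ] zdir [-0.005  0.001 -1.   ] ang of tool y 67.6 
F(u,p,s) [ 1.  -0.7 -1. ] M [-0.02  0.26 -0.03] open -0.003669875262535817 g 0.0
```

>>> send_rows(moves=[[[0.0048,-0.0004,0.0025,0,0,0,-1],[0.0014,0.0005,-0.0026,0,0,0,-1],[0.0014,0.0005,-0.0026,0,0,0,-1],[0.0014,0.0005,-0.0026,0,0,0,-1],[0,0,0,0,0,0,-1]]])

```text
clock: 11.7
eef_pos: [495.2, -145.8, 195.6]
tcp_rot: [2.929, 0.482, 3.042]
contact_force: [-0.3, -0.3, -0.1]
opening: -0.001
grasp_force: 0.0
```

```bash
python3 -c "
from h import *
st()"
```

```text
t 11.7 q [-0.53  0.13  2.19  0.74  0.6  -2.64] 
u,p,s [  0.4   1.3 167.9] zdir [-0.    -0.003 -1.   ] ang of tool y 67.8 
F(u,p,s) [-0.4 -0.1  0.1] M [0.01 0.22 0.01] open -0.001269934787408645 g 0.0
```

>>> send_rows(moves=[[[0.0005,0.0002,-0.0009,0,0,0,-1],[0.0005,0.0002,-0.0009,0,0,0,-1],[0.0005,0.0002,-0.0009,0,0,0,-1]]])

```text
clock: 12.0
eef_pos: [496.8, -145.3, 192.9]
tcp_rot: [2.929, 0.482, 3.042]
contact_force: [0.3, 1.3, 0.0]
opening: -0.001
grasp_force: 0.0
```

```bash
python3 -c "
from h import *
st()"
```

```text
t 12.0 q [-0.53  0.14  2.19  0.75  0.59 -2.64] 
u,p,s [  0.5   1.2 164.7] zdir [-0.    -0.003 -1.   ] ang of tool y 67.8 
F(u,p,s) [ 0.6  1.1 -0.3] M [-0.01  0.29  0.01] open -0.000812364317197174 g 0.0
```

No contact at 164.7, so the bottle isn't riding high. I'll go on to contact.

>>> send_rows(moves=[[[0.0005,0.0002,-0.0009,0,0,0,-1],[0.0005,0.0002,-0.0009,0,0,0,-1],[0.0005,0.0002,-0.0009,0,0,0,-1]]])

```text
clock: 12.3
eef_pos: [499.6, -145.2, 192.1]
tcp_rot: [2.929, 0.486, 3.041]
contact_force: [-14.4, -1.1, 33.0]
opening: -0.003
grasp_force: 17.3
```

>>> send_rows(moves=[[[0.0005,0.0002,-0.0009,0,0,0,-1],[0.0005,0.0002,-0.0009,0,0,0,-1]]])

```text
clock: 12.5
eef_pos: [501.0, -144.9, 192.4]
tcp_rot: [2.929, 0.488, 3.042]
contact_force: [-37.7, -2.0, 65.3]
opening: 0.001
grasp_force: 37.1
```

```bash
python3 -c "
from h import *
st()"
```

```text
t 12.5 q [-0.52  0.14  2.19  0.76  0.58 -2.65] 
u,p,s [  3.9   0.2 162.2] zdir [ 0.005 -0.005 -1.   ] ang of tool y 67.9 
F(u,p,s) [ 1.3 10.7 74.7] M [ 1.91 -0.05 -0.  ] open 0.001061909203364328 g 37.060213861986995
```

Solid stop at s≈162 under 75 N, so the bottle is home. Retreat and hand in.

>>> send_rows(moves=[[[-0.0094,-0.0034,0.0174,0,0,0,-1],[-0.0094,-0.0034,0.0174,0,0,0,-1],[-0.0094,-0.0034,0.0174,0,0,0,-1],[-0.02,0.01,0.03,0,0,0,-1],[-0.02,0.01,0.03,0,0,0,-1],[0,0,0,0,0,0,-1],[0,0,0,0,0,0,-1]]])

```text
clock: 13.2
eef_pos: [431.2, -134.8, 301.3]
tcp_rot: [2.931, 0.484, 3.042]
contact_force: [0.2, 0.0, 0.1]
opening: -0.003
grasp_force: 0.0
```

```bash
python3 -c "
from h import *
st();print(rig.sign_off())"
```

```text
t 13.2 q [-0.6  -0.14  2.18  0.56  0.86 -2.44] 
u,p,s [  4.2  33.1 287.7] zdir [ 0.001 -0.004 -1.   ] ang of tool y 67.9 
F(u,p,s) [ 0.2 -0.1 -0. ] M [-0.04  0.28 -0.04] open -0.0028365502557771622 g 0.0
the job is handed in; nothing more can be done
None
```

I turned the bottle about 158° until its lug dropped into the notch, pushed it down about 9 mm to a solid stop (a final 75 N press did not move it), let go, and handed the job in at about 13 s; no verdict came back.

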